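# Index the finial to the sanding drum

### The job

Turn the swivel fixture so that the wooden finial stands at the orange sanding drum, wherever that drum is, and lock it there: pull the red plunger knob up and twist it so that it stays out by itself when let go, swing the arm round by its black handle to the sanding drum, then twist the knob back so that the plunger drops fully home. Leave the loose things on the bench where they are.

Things in the scene. Friction and masses are not known exactly. Their poses are not given: they have to be found in the camera images.
- fixture: Green indexing fixture bolted to the bench at any yaw. Origin on the vertical pivot axis of its swing arm, at bench height; x points along the arm as it stands at the start, z up. Base plate 250 x 170 mm, 18 mm high. At x = -68 mm, y = 0 a bracket (top 66 mm above the bench) carries the spring plunger whose pin drops into one of three notches of the arm: middle (start) and each stop.
- wing_grip (a point): Grip point of the red wing knob on the plunger: a flat upright wing 38 mm long (this point's x axis), 14 mm thick (its y axis) and 38 mm high; this point is centred on it, 12 mm below its top, 106 mm above the bench when the plunger is home and 28 mm above the steel collar below. Free room of 40 mm and more on both flat sides.
- plunger (a joint): Height of plunger and knob above home, m: 0 home (arm locked), 0.022 fully pulled up. A spring pulls it down with 4 N at 0, 8 N fully up. The pin leaves its notch at 0.009; above 0.013 the knob can be twisted; twisted, it rests on the collar at about 0.012 and holds itself out.
- wing (a joint): Twist of the knob in rad: 0 (its key in line with the collar slot, wing along fixture x) to a stop at 1.3, counter-clockwise seen from above. Home it cannot be twisted. Beyond about 0.3 it holds itself out; within about 0.15 of 0 the spring drops it back (if a notch is below).
- handle_grip (a point): Middle of the grip of the black upright round handle on the arm: diameter 24 mm, top 106 mm above the bench; this point is 18 mm below the top, 85 mm from the pivot axis. Unlocked, the arm swings 0.87 rad (50 degrees) either way from its start against a firm stop, needs about 2 N here and stays where left; within 3 degrees of a stop the pin can drop in.
- finial (a point): Middle of the pale turned wooden finial fixed on the end of the arm, 165 mm from the pivot axis in line with the handle; 40 mm in diameter, top 110 mm above the bench.
- sander_top (a point): Top centre of the orange sanding drum (fixed; 48 mm diameter on a grey foot of 60 mm, 110 mm high). It stands 222 mm from the pivot axis in line with one of the arm's two stops, on either side; at the other stop is a white buffing drum of the same shape, not wanted. Finial at the drum: 57 mm from axis to axis.
- gouge: Bystander: loose turning gouge lying on the bench, 210 mm long, dark wooden handle. Origin at its ferrule on the bench.
- baluster: Bystander: loose small turned wooden spindle lying on the bench, 165 mm long, 28 mm thick. Origin under its middle.
- wax_tin: Bystander: loose round brass-coloured tin with a white lid, 60 mm in diameter, 45 mm high. Origin under its centre.
There are look-alikes about, which are no part of the job. Of the things that look like the part that bears sander_top, take the one that is nearest to the robot's base at the start.

How it is judged:
By the outcome, as a careful person would: the job done as asked, in the order asked, and still so for the second after the job is handed in, with the robot touching nothing.
It also fails if it takes over 64 s, if anything falls off the work surface, if the arm or the gripper's body presses on something with over 40 N, if the wrist force passes 120 N, or if a joint passes its speed limit or range.

### The arm

A 6-joint arm with a two-finger parallel gripper is mounted at the origin on the work surface. World frame = base frame: x ahead of the robot, y to its left, z up, the work surface at z = 0. Lengths are in m, angles in rad, forces in N, time in s.
With the tool pointing down it reaches from about 0.225 to 0.875 m from the base axis. Payload 3.4 kg.
Tool frame: the origin (TCP) lies at the very end of the fingers, on their centre line; the grasp point (between the pads) lies 19 mm behind it; z points along the fingers, y is the line along which they close (so a half turn about z gives the same grasp; the last joint's range is limited). The gripper opens to 85 mm and grips with 20 to 120 N. Pads are 22 mm wide; open, the fingers measure 114 mm over their backs; the gripper's body (76 mm by 85 mm) begins 54 mm behind the grasp point. The pads swing forward as they close: fully open they stand 13 mm farther back than shut.
Start: joints at [-1.394, 0.276, 1.505, -0, 1.361, -0.121], TCP at [0.169, -0.55, 0.231] pointing down, gripper open.
Joint ranges: [-2.89, 2.89], [-0.75, 2.08], [0.22, 2.7], [-1.18, 4.32], [0.11, 2.71], [-2.7, 2.7]. Speed limits (rad/s): [2.57, 2.57, 3.14, 3.14, 3.14, 3.14].

### API

Orientations are given as a unit quaternion [w, x, y, z].
In Python, from rig import get_state, optics, sign_off gives the robot as it stands.
- The arm moves only by the tool send_rows, never from a script. Its argument "increments" is a list of rows, each an object with "gripper": the gripper's target within -1 to 1 (shut at 1, half-way at 0, fully open at -1); "linear": the shift along the world's x, y, z in m, a list of three; "delta_rot": the turn, a rotation vector about the world's x, y, z in rad, a list of three. In form: [{"gripper": gripper, "linear": [dx, dy, dz], "delta_rot": [rx, ry, rz]}, ...]. A call has 1 to 8 rows; each row is the pose to reach, as a shift and turn from the pose commanded when the call began; what a row does not reach only later rows make up. A row lasts 1/10 s, in which the tool goes at most 50 mm and 8.59 degrees, less where a joint would pass 70% of its speed; a pose out of reach is approached as far as the arm can. A call with a gripper value outside its range is refused whole. The fingers move at their own pace and stop on an object; "newtons" is the grip in N (left out, the last holds). Time passes only in rows, so rows that repeat a pose let the fingers close. It gives the time, the measured TCP pose, the force, the opening and the grip force at its end, in the units of the state.
- get_state(): the state, without advancing time (a new reading comes with each control period).
- optics.get_image(name): name is "scene" or "top" or "wrist"; returns a dict with "pixels" (384x512x3 uint8, blue, green, red), "K" (3x3 intrinsics, pixels), "rvec" (rotation vector, rad) and "tvec" (3), from world to camera coordinates, as OpenCV has them; the wrist camera has in their place "T_tool_cam" (4x4, takes a point from camera to tool coordinates, whose origin is the TCP and whose axes are the flange's). Camera axes: x right, y down, z forward; pixel columns grow to the right and rows downward; lengths in m; the calibration is good to about 2 mm. A picture is of the moment at which its call begins: read the wrist's pose just before it. There is no depth.
- sign_off(): hands the job in; it is judged then, once.
The state is a dict: "clock": time; "qpos": joint angles; "qd": joint speeds; "effort": joint torques, N m; "position": TCP position; "ee_rot": TCP orientation; "contact_force": force on the tool from outside, world axes, zero at the start; "moment": the same for the moment, N m; "width": finger opening in m; "gripper_force": force on a finger pad.
Only numpy, scipy, OpenCV 4.12 (cv2) and the standard library are available. Lean on these libraries where they do the work, as an engineer would, in place of code of your own. Each camera call takes 0.05 s, during which the arm holds its last target. There are 200 camera calls.

## Working session

There is one attempt and no reset: what is moved stays moved. The work goes in short steps, Python scripts to look and compute and a tool call to move; the robot and the scene stay as the last step left them, time stands still between calls to the robot, and variables do not carry over. Pictures are saved under pics/ and viewed, at most 10 in all, crops included, and the job is handed in when it is done.

Besides the shell and the picture viewer there is one more tool, called as name(argument=value, ...), one argument or row to a line, values as JSON. send_rows: Moves the arm, as the interface text tells. Its arguments: {"type":"object","properties":{"increments":{"type":"array"},"newtons":{"type":"number"}},"required":["increments"]}

```bash
mkdir -p pics
python3 - <<'E'
from rig import get_state, optics
import cv2,pickle,numpy as np
s=get_state();print(s)
d={}
for n in("scene","top"):
    d[n]=optics.get_image(n);cv2.imwrite(f"pics/{n}0.png",d[n]["pixels"])
    print(n,d[n]["K"],d[n]["rvec"],d[n]["tvec"])
pickle.dump(d,open("d0.pkl","wb"))
E
```

```text
{'clock': 0.0, 'qpos': array([-1.39402577e+00,  2.76577166e-01,  1.50613689e+00, -6.77066981e-06,
        1.36072041e+00, -1.20984141e-01]), 'qd': array([ 7.27236418e-04, -5.62593052e-04,  2.42760875e-05, -9.48012015e-05,
       -3.96221118e-04, -7.68302920e-04]), 'effort': array([-4.75292381e-04, -4.16780198e+01, -2.45808595e+01, -1.64362832e-04,
        1.13443795e-02,  1.35947062e-06]), 'position': array([ 0.16859589, -0.54916279,  0.2304484 ]), 'ee_rot': array([-9.20452997e-04,  9.88937697e-01,  1.48328632e-01, -2.89925919e-05]), 'contact_force': array([-0.35016349, -0.47475595, -0.47708133]), 'moment': array([ 0.05689675,  0.01914097, -0.04025234]), 'gripper_force': 0.0, 'width': 0.08552629011512614}
scene [[366.74934634   0.         253.38861381]
 [  0.         366.74934634 194.4388301 ]
 [  0.           0.           1.        ]] [ 2.02495774  1.1575384  -0.51764852] [-0.34038222 -0.26946103  1.41110757]
top [[358.4917596    0.         253.81640865]
 [  0.         358.4917596  188.96630535]
 [  0.           0.           1.        ]] [ 2.16934853 -2.00955519  0.24091321] [-0.0016992   0.6356906   0.74735931]
```

View pics/scene0.png

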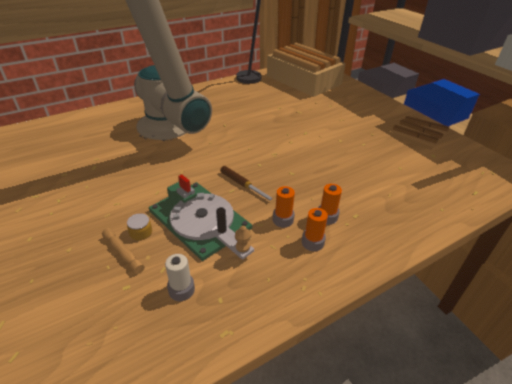

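View pics/top0.png

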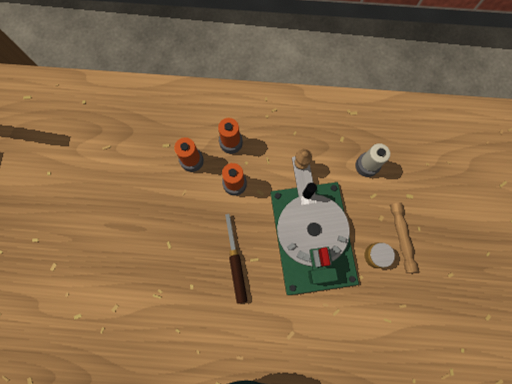

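```bash
cat > h.py <<'E'
import numpy as np,cv2
def cast(im,uv,z):
    R=cv2.Rodrigues(im["rvec"])[0];c=-R.T@im["tvec"]
    d=R.T@np.linalg.inv(im["K"])@np.array([uv[0],uv[1],1.]);return c+d*(z-c[2])/d[2]
def proj(im,p): return cv2.projectPoints(np.float64([p]),im["rvec"],im["tvec"],im["K"],None)[0][0,0]
def tri(a,uva,b,uvb):
    P=[i["K"]@np.c_[cv2.Rodrigues(i["rvec"])[0],i["tvec"]] for i in(a,b)]
    X=cv2.triangulatePoints(P[0],P[1],np.float64(uva),np.float64(uvb))[:,0];return X[:3]/X[3]
E
python3 - <<'E'
from h import *;import pickle
np.set_printoptions(precision=4,suppress=True)
d=pickle.load(open("d0.pkl","rb"))
for n in d:
    im=d[n];hsv=cv2.cvtColor(im["pixels"],cv2.COLOR_BGR2HSV)
    R=cv2.Rodrigues(im["rvec"])[0];print(n,"cam",-R.T@im["tvec"])
    for lab,lo,hi in(("red",(0,190,90),(4,255,255)),("red2",(174,150,80),(180,255,255)),("orange",(5,215,150),(11,255,255)),("black",(0,0,0),(180,255,45))):
        m=cv2.inRange(hsv,lo,hi);k,_,st,c=cv2.connectedComponentsWithStats(m)
        for i in range(1,k):
            if 12<st[i,4]<3000 and st[i,1]>100: print(lab,st[i],c[i])
t=d["top"]
for l,uv,z in(("wing",(325,250),.118),("handle",(310,186),.106),("finial",(304,156),.110),("A",(185,147),.11),("B",(229,127),.11),("C",(233,173),.11),("white",(381,152),.11),("pivot",(314,229),.05)):
    p=cast(t,uv,z);print(l,p,"scene",proj(d["scene"],p))
s=d["scene"]
for a,f in(((265,110,360,300),"top"),((140,165,350,305),"scene")):
    x0,y0,x1,y1=a;c=d[f]["pixels"][y0:y1,x0:x1];g=cv2.resize(c,None,fx=3 if f=="top" else 3,fy=3,interpolation=cv2.INTER_CUBIC);cv2.imwrite(f"pics/c_{f}.png",g)
E
```

```text
scene cam [ 1.2415 -0.3561  0.7151]
red [180 176  10  15  88] [184.4091 182.7841]
black [182 114  23  16 165] [190.3091 123.4364]
black [218 209   7  23 133] [220.8872 220.5414]
black [438 266  40  48 436] [454.3555 293.5642]
top cam [0.44   0.0321 0.8764]
red [319 248  11  18 147] [324.0204 256.483 ]
black [225 139  17  14  49] [235.2449 148.5918]
black [378 149   7   7  24] [380.7083 152.0833]
black [186 155  17  17  61] [196.9836 165.6721]
black [363 174  10   3  16] [367.3125 175.    ]
black [303 183  14  16 153] [309.6993 190.3137]
black [229 184  17  11  30] [239.1667 191.    ]
black [323 195  12   6  26] [329.6923 197.0385]
black [309 223  11  13  32] [315.3125 228.6875]
black [318 240  33  46 407] [339.7764 268.2064]
black [236 255  11  47 198] [241.1667 278.5657]
black [230 381  32   3  72] [245.7222 382.2222]
wing [ 0.5043 -0.1123  0.118 ] scene [186.0734 179.4755]
handle [ 0.643  -0.0773  0.106 ] scene [222.3535 209.415 ]
finial [ 0.7105 -0.0606  0.11  ] scene [241.9699 222.768 ]
A [0.7114 0.2091 0.11  ] scene [331.7077 186.4861]
B [0.7674 0.1142 0.11  ] scene [316.4749 211.5539]
C [0.6587 0.0952 0.11  ] scene [284.4559 189.194 ]
white [ 0.7333 -0.2334  0.11  ] scene [175.7178 258.5566]
pivot [ 0.556  -0.0985  0.05  ] scene [201.2222 208.3433]
```

View pics/c_top.png

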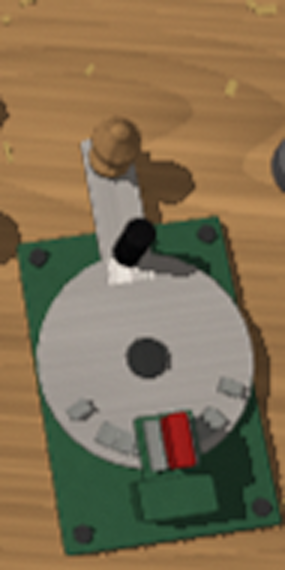

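View pics/c_scene.png

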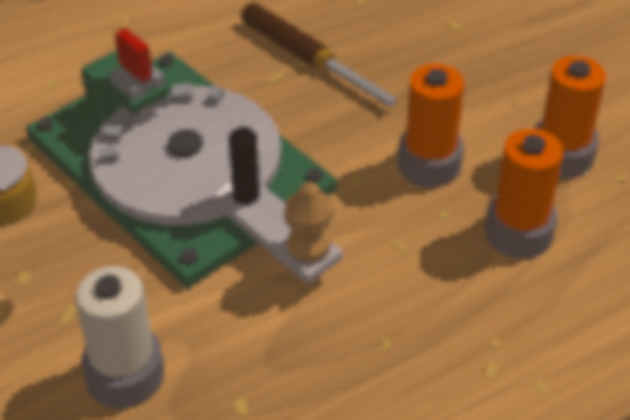

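The two overview pictures show the green fixture at about x 0.56, y -0.10. Its red wing is at top pixel (325,257), handle top (310,186), finial (304,156) and pivot (314,229). The three orange drum tops are at (185,147), (229,127) and (233,173), and the white buffing drum is at (381,152). The drum at (233,173) lies 0.218 m from the pivot, about 50° counter-clockwise of the arm, and is the nearest to the base. So it is the one wanted, and both crops agree with this.

send_rows(
  increments=[
    {"gripper": -0.2, "linear": [0.322, 0.436, -0.03], "delta_rot": [0, 0, -0.06]},
    {"gripper": -0.2, "linear": [0.322, 0.436, -0.03], "delta_rot": [0, 0, -0.06]},
    {"gripper": -0.2, "linear": [0.322, 0.436, -0.03], "delta_rot": [0, 0, -0.06]},
    {"gripper": -0.2, "linear": [0.322, 0.436, -0.03], "delta_rot": [0, 0, -0.06]},
    {"gripper": -0.2, "linear": [0.322, 0.436, -0.03], "delta_rot": [0, 0, -0.06]},
    {"gripper": -0.2, "linear": [0.322, 0.436, -0.03], "delta_rot": [0, 0, -0.06]},
    {"gripper": -0.2, "linear": [0.322, 0.436, -0.03], "delta_rot": [0, 0, -0.06]},
    {"gripper": -0.2, "linear": [0.322, 0.436, -0.03], "delta_rot": [0, 0, -0.06]},
  ],
  newtons=50,
)

```text
clock: 0.9
position: [0.4066, -0.2265, 0.209]
ee_rot: [0.0, 0.993, 0.119, -0.0]
contact_force: [1.1, -0.5, -0.3]
width: 0.0513
gripper_force: 0.0
```

send_rows(
  increments=[
    {"gripper": -0.2, "linear": [0, 0, 0], "delta_rot": [0, 0, 0]},
    {"gripper": -0.2, "linear": [0, 0, 0], "delta_rot": [0, 0, 0]},
  ],
)

```text
clock: 1.1
position: [0.4062, -0.2274, 0.2089]
ee_rot: [0.0, 0.993, 0.12, -0.001]
contact_force: [0.3, -0.6, 0.3]
width: 0.051
gripper_force: 0.0
```

send_rows(
  increments=[
    {"gripper": -0.2, "linear": [0.085, 0.113, -0.01], "delta_rot": [0, 0, -0.005]},
    {"gripper": -0.2, "linear": [0.085, 0.113, -0.01], "delta_rot": [0, 0, -0.005]},
    {"gripper": -0.2, "linear": [0.085, 0.113, -0.01], "delta_rot": [0, 0, -0.005]},
    {"gripper": -0.2, "linear": [0.085, 0.113, -0.01], "delta_rot": [0, 0, -0.005]},
    {"gripper": -0.2, "linear": [0.085, 0.113, -0.01], "delta_rot": [0, 0, -0.005]},
  ],
)

```text
clock: 1.6
position: [0.4906, -0.1166, 0.1988]
ee_rot: [0.0, 0.993, 0.116, -0.001]
contact_force: [-0.3, 0.1, 0.5]
width: 0.0514
gripper_force: 0.0
```

```bash
cat >> h.py <<'E'
from scipy.spatial.transform import Rotation as Ro
def wrist(name=None):
    from rig import get_state,optics
    s=get_state();im=optics.get_image("wrist")
    q=s["ee_rot"];T=np.eye(4);T[:3,:3]=Ro.from_quat([q[1],q[2],q[3],q[0]]).as_matrix();T[:3,3]=s["position"]
    W=np.linalg.inv(T@im["T_tool_cam"]);im["rvec"]=cv2.Rodrigues(W[:3,:3])[0];im["tvec"]=W[:3,3]
    if name: cv2.imwrite(f"pics/{name}.png",im["pixels"])
    return s,im
def redtop(im,z):
    hsv=cv2.cvtColor(im["pixels"],cv2.COLOR_BGR2HSV)
    m=cv2.inRange(hsv,(0,180,70),(4,255,255))|cv2.inRange(hsv,(174,180,70),(180,255,255))
    k,l,st,c=cv2.connectedComponentsWithStats(m);i=1+np.argmax(st[1:,4]);ys,xs=np.where(l==i)
    print("red",st[i],c[i],"minrect",cv2.minAreaRect(np.c_[xs,ys].astype(np.float32)))
E
python3 - <<'E'
from h import *;import pickle
s,im=wrist("w1");pickle.dump((s,im),open("w1.pkl","wb"))
print(s["position"],s["ee_rot"],-cv2.Rodrigues(im["rvec"])[0].T@im["tvec"])
redtop(im,.118)
for p in((.491,-.114,.118),(.641,-.079,.106),(.558,-.0985,.05)):print(proj(im,p))
E
```

```text
[ 0.49062501 -0.11662579  0.19884831] [ 3.96056571e-04  9.93233867e-01  1.16128448e-01 -7.15475758e-04] [ 0.57158339 -0.09785517  0.34072252]
red [250 168  16  49 586] [257.2440273 193.278157 ] minrect ((257.5, 192.0), (48.0, 15.0), 90.0)
[256.86149424 198.11841897]
[256.88094671 -14.5480517 ]
[257.72225993 108.4618    ]
```

View pics/w1.png

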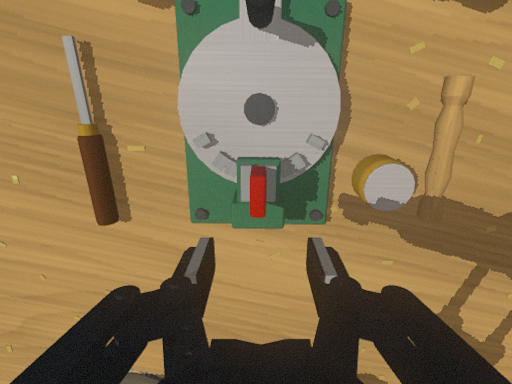

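The picture shows the red wing upright and centred between the open fingers, spanning pixels (250..266, 168..217). The arm hub is at (259,109) and the black handle foot at (261,12). Next I cast the far edge of the wing's top, row 217.

Run:
```python
from h import *;import pickle
s,im=pickle.load(open("w1.pkl","rb"))
h=cv2.cvtColor(im["pixels"],cv2.COLOR_BGR2HSV)
print([(y,h[y,255:261].mean(0).round().tolist()) for y in range(164,222,3)])
for y in(184,190,217):
  g=h[y];xs=[x for x in range(235,285) if (g[x,0]<5 or g[x,0]>174) and g[x,1]>170 and g[x,2]>70];print(y,xs[0],xs[-1])
print("far",cast(im,(258,217),.118),"mid",cast(im,(257.7,200),.118), "hub",cast(im,(259,109),.05))
m=(cv2.inRange(h,(35,60,20),(90,255,140)));ys,xs=np.where(m)
k,l,st,c=cv2.connectedComponentsWithStats(m);i=1+np.argmax(st[1:,4]);print(st[i])
for y in(40,140,215):
  xs=np.where(l[y]==i)[0];print(y,cast(im,(xs[0],y),.018),cast(im,(xs[-1],y),.018))
```

```text
[(164, [71.0, 81.0, 100.0]), (167, [1.0, 169.0, 117.0]), (170, [3.0, 172.0, 118.0]), (173, [2.0, 177.0, 120.0]), (176, [2.0, 195.0, 146.0]), (179, [2.0, 207.0, 172.0]), (182, [2.0, 212.0, 173.0]), (185, [2.0, 211.0, 172.0]), (188, [2.0, 211.0, 173.0]), (191, [3.0, 220.0, 171.0]), (194, [2.0, 220.0, 171.0]), (197, [2.0, 216.0, 171.0]), (200, [3.0, 227.0, 171.0]), (203, [4.0, 232.0, 170.0]), (206, [3.0, 222.0, 170.0]), (209, [4.0, 227.0, 169.0]), (212, [4.0, 227.0, 169.0]), (215, [4.0, 232.0, 168.0]), (218, [58.0, 87.0, 109.0]), (221, [66.0, 92.0, 114.0])]
184 250 265
190 250 265Traceback (most recent call last):
  File "<stdin>", line 6, in <module>
IndexError: list index out of range
```

Run:
```python
from h import *;import pickle
s,im=pickle.load(open("w1.pkl","rb"))
h=cv2.cvtColor(im["pixels"],cv2.COLOR_BGR2HSV)
a,b=cast(im,(258,176.3),.118),cast(im,(258,216.8),.118)
print("near",a,"far",b,np.linalg.norm(a-b),(a+b)/2, "hub",cast(im,(259,109),.05))
m=cv2.inRange(h,(35,60,20),(95,255,160))
for y in(60,140,215):
  xs=np.where(m[y,150:360])[0]+150;p,q=cast(im,(xs[0],y),.018),cast(im,(xs[-1],y),.018);print(y,xs[0],xs[-1],p,q,np.linalg.norm(p-q))
```

```text
near [ 0.50961721 -0.11062158  0.118     ] far [ 0.47467566 -0.11879297  0.118     ] 0.03588430481662784 [ 0.49214643 -0.11470727  0.118     ] hub [ 0.55779388 -0.09983787  0.05      ]
60 179 340 [ 0.5847239  -0.00824972  0.018     ] [ 0.6231008  -0.17052437  0.018     ] 0.1667508621584613
140 185 332 [ 0.50425721 -0.02642898  0.018     ] [ 0.54247228 -0.18798754  0.018     ] 0.16601674469525163
215 190 325 [ 0.41420305 -0.04598358  0.018     ] [ 0.45255691 -0.20809325  0.018     ] 0.1665849994086509
```

send_rows(
  increments=[
    {"gripper": -0.2, "linear": [0.001, 0, -0.04], "delta_rot": [0, 0, -0.015]},
    {"gripper": -0.2, "linear": [0.001, 0, -0.08], "delta_rot": [0, 0, -0.015]},
    {"gripper": -0.2, "linear": [0.001, 0, -0.111], "delta_rot": [0, 0, -0.015]},
    {"gripper": -0.2, "linear": [0.001, 0, -0.111], "delta_rot": [0, 0, -0.015]},
    {"gripper": -0.2, "linear": [0.001, 0, -0.111], "delta_rot": [0, 0, -0.015]},
  ],
)

```text
clock: 2.15
position: [0.4916, -0.1171, 0.0887]
ee_rot: [0.0, 0.994, 0.107, -0.0]
contact_force: [-0.3, 0.1, 0.6]
width: 0.0514
gripper_force: 0.0
```

send_rows(
  increments=[
    {"gripper": -0.2, "linear": [0.0005, 0.0028, 0], "delta_rot": [0, 0, 0]},
    {"gripper": -0.2, "linear": [0.0005, 0.0028, 0], "delta_rot": [0, 0, 0]},
    {"gripper": 1, "linear": [0.0005, 0.0028, 0], "delta_rot": [0, 0, 0]},
    {"gripper": 1, "linear": [0.0005, 0.0028, 0], "delta_rot": [0, 0, 0]},
    {"gripper": 1, "linear": [0.0005, 0.0028, 0], "delta_rot": [0, 0, 0]},
    {"gripper": 1, "linear": [0.0005, 0.0028, 0], "delta_rot": [0, 0, 0]},
    {"gripper": 1, "linear": [0.0005, 0.0028, 0], "delta_rot": [0, 0, 0]},
    {"gripper": 1, "linear": [0.0005, 0.0028, 0], "delta_rot": [0, 0, 0]},
  ],
  newtons=50,
)

```text
clock: 2.95
position: [0.4931, -0.1135, 0.089]
ee_rot: [0.001, 0.994, 0.109, 0.001]
contact_force: [-1.0, -2.4, 6.1]
width: 0.0136
gripper_force: 50.1
```

send_rows(
  increments=[
    {"gripper": 1, "linear": [0, 0, 0.005], "delta_rot": [0, 0, 0]},
    {"gripper": 1, "linear": [0, 0, 0.01], "delta_rot": [0, 0, 0]},
    {"gripper": 1, "linear": [0, 0, 0.015], "delta_rot": [0, 0, 0]},
    {"gripper": 1, "linear": [0, 0, 0.019], "delta_rot": [0, 0, 0]},
    {"gripper": 1, "linear": [0, 0, 0.019], "delta_rot": [0, 0, 0]},
    {"gripper": 1, "linear": [0, 0, 0.019], "delta_rot": [0, 0, 0]},
  ],
)

```text
clock: 3.55
position: [0.493, -0.1134, 0.1066]
ee_rot: [0.001, 0.994, 0.109, 0.0]
contact_force: [2.3, -4.7, -8.6]
width: 0.013
gripper_force: 48.7
```

send_rows(
  increments=[
    {"gripper": 1, "linear": [0, 0, 0], "delta_rot": [0, 0, 0.13]},
    {"gripper": 1, "linear": [0, 0, 0], "delta_rot": [0, 0, 0.26]},
    {"gripper": 1, "linear": [0, 0, 0], "delta_rot": [0, 0, 0.39]},
    {"gripper": 1, "linear": [0, 0, 0], "delta_rot": [0, 0, 0.52]},
    {"gripper": 1, "linear": [0, 0, 0], "delta_rot": [0, 0, 0.65]},
    {"gripper": 1, "linear": [0, 0, 0], "delta_rot": [0, 0, 0.75]},
    {"gripper": 1, "linear": [0, 0, 0], "delta_rot": [0, 0, 0.75]},
  ],
)

```text
clock: 4.25
position: [0.492, -0.1123, 0.1062]
ee_rot: [-0.001, 0.885, 0.465, -0.0]
contact_force: [1.8, -2.7, -9.4]
width: 0.0132
gripper_force: 48.8
```

send_rows(
  increments=[
    {"gripper": 1, "linear": [0, 0, 0], "delta_rot": [0, 0, 0.13]},
    {"gripper": 1, "linear": [0, 0, 0], "delta_rot": [0, 0, 0.26]},
    {"gripper": 1, "linear": [0, 0, 0], "delta_rot": [0, 0, 0.3]},
    {"gripper": 1, "linear": [0, 0, -0.003], "delta_rot": [0, 0, 0.3]},
    {"gripper": 1, "linear": [0, 0, -0.006], "delta_rot": [0, 0, 0.3]},
    {"gripper": 1, "linear": [0, 0, -0.006], "delta_rot": [0, 0, 0.3]},
  ],
)

```text
clock: 4.85
position: [0.4915, -0.1121, 0.1011]
ee_rot: [-0.001, 0.806, 0.592, -0.0]
contact_force: [-1.7, -0.8, -3.5]
width: 0.0134
gripper_force: 49.6
```

send_rows(
  increments=[
    {"gripper": 1, "linear": [0, 0, -0.001], "delta_rot": [0, 0, 0]},
    {"gripper": -0.2, "linear": [0, 0, -0.001], "delta_rot": [0, 0, 0]},
    {"gripper": -0.2, "linear": [0, 0, -0.001], "delta_rot": [0, 0, 0]},
    {"gripper": -0.2, "linear": [0, 0, -0.001], "delta_rot": [0, 0, 0]},
    {"gripper": -0.2, "linear": [0, 0, -0.001], "delta_rot": [0, 0, 0]},
    {"gripper": -0.2, "linear": [0, 0, 0.045], "delta_rot": [0, 0, 0]},
    {"gripper": -0.2, "linear": [0, 0, 0.095], "delta_rot": [0, 0, 0]},
    {"gripper": -0.2, "linear": [0, 0, 0.095], "delta_rot": [0, 0, 0]},
  ],
)

```text
clock: 5.65
position: [0.497, -0.1142, 0.2028]
ee_rot: [0.006, 0.806, 0.592, 0.004]
contact_force: [1.4, -0.3, -0.5]
width: 0.0511
gripper_force: 0.0
```

Run:
```python
from h import *;import pickle
s,im=wrist("w2");pickle.dump((s,im),open("w2.pkl","wb"));print(s["position"],s["ee_rot"])
from rig import optics
p=optics.get_image("top");s=optics.get_image("scene")
a=cv2.resize(p["pixels"][140:300,220:400],None,fx=2,fy=2);b=cv2.resize(s["pixels"][150:310,140:320],None,fx=2,fy=2)
cv2.imwrite("pics/m2.png",cv2.vconcat([cv2.hconcat([a,b])]) )
c=cv2.resize(im["pixels"],(360,270));m=cv2.imread("pics/m2.png");m=cv2.vconcat([m,cv2.copyMakeBorder(c,0,0,0,m.shape[1]-360,0)]);print(m.shape);cv2.imwrite("pics/m2.png",m)
```

```text
[ 0.49698977 -0.11420963  0.20280011] [0.00597675 0.80572172 0.59225075 0.00397987]
(590, 720, 3)
```

View pics/m2.png

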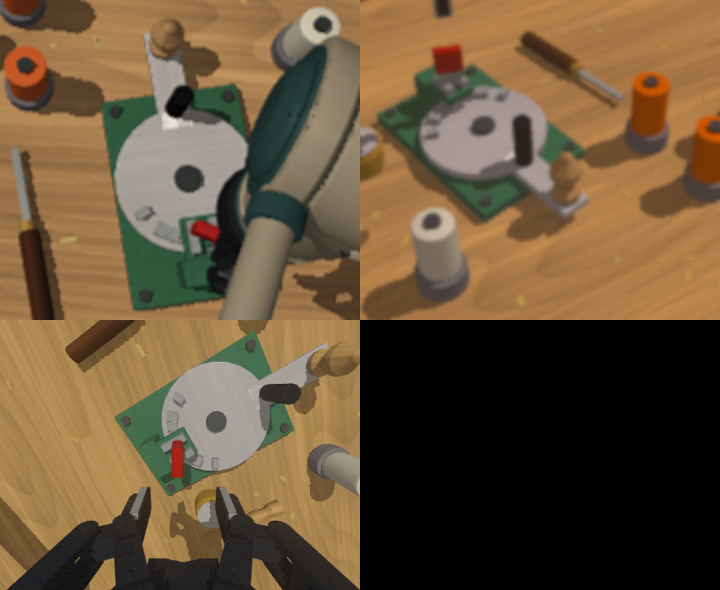

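The knob stands raised and twisted by about 60°. In the lower-left wrist view the wing is in line with the fingers, and it holds itself out.

send_rows(
  increments=[
    {"gripper": -0.2, "linear": [0.03, 0.006, 0], "delta_rot": [0, 0, -0.14]},
    {"gripper": -0.2, "linear": [0.06, 0.012, 0], "delta_rot": [0, 0, -0.28]},
    {"gripper": -0.2, "linear": [0.09, 0.018, 0], "delta_rot": [0, 0, -0.42]},
    {"gripper": -0.2, "linear": [0.12, 0.024, 0], "delta_rot": [0, 0, -0.56]},
    {"gripper": -0.2, "linear": [0.15, 0.03, 0], "delta_rot": [0, 0, -0.7]},
    {"gripper": -0.2, "linear": [0.15, 0.03, 0], "delta_rot": [0, 0, -0.84]},
    {"gripper": -0.2, "linear": [0.15, 0.03, 0], "delta_rot": [0, 0, -0.98]},
    {"gripper": -0.2, "linear": [0.15, 0.03, 0], "delta_rot": [0, 0, -1.05]},
  ],
)

```text
clock: 6.6
position: [0.6415, -0.0822, 0.1931]
ee_rot: [-0.001, 0.994, 0.107, -0.003]
contact_force: [-1.1, -0.5, -0.5]
width: 0.0514
gripper_force: 0.0
```

send_rows(
  increments=[
    {"gripper": -0.2, "linear": [0, 0, 0], "delta_rot": [0, 0, 0]},
  ],
)

```text
clock: 6.7
position: [0.6414, -0.0823, 0.1935]
ee_rot: [-0.001, 0.994, 0.109, -0.002]
contact_force: [0.2, 0.8, 0.1]
width: 0.0514
gripper_force: 0.0
```

Run:
```python
from h import *
s,im=wrist("w3");print(s["position"],s["ee_rot"])
h=cv2.cvtColor(im["pixels"],cv2.COLOR_BGR2HSV)
m=cv2.inRange(h,(0,0,0),(180,255,50));k,l,st,c=cv2.connectedComponentsWithStats(m)
print("pred top",proj(im,(.6415,-.0813,.106)),proj(im,(.6415,-.0813,.06)))
for i in range(1,k):
    if 100<st[i,4]<5000: print(st[i],c[i],cast(im,c[i],.085))
```

```text
[ 0.64136492 -0.08231041  0.19350397] [-7.81034711e-04  9.94059379e-01  1.08812927e-01 -2.25550098e-03]
pred top [258.98709611 195.84565348] [259.30217807 180.30148303]
```

View pics/w3.png

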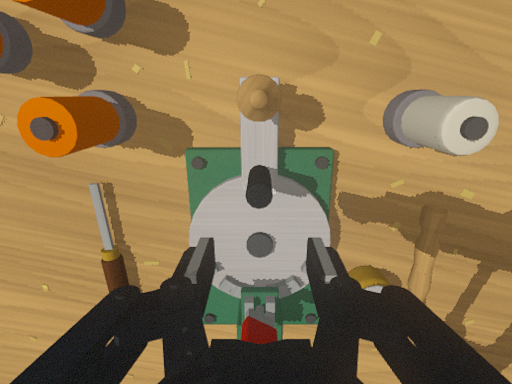

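The handle top is at (259,196), exactly where predicted, with the finial straight ahead at (259,98). I'm going down to grip it.

send_rows(
  increments=[
    {"gripper": -0.2, "linear": [0, 0.001, -0.045], "delta_rot": [0, 0, 0]},
    {"gripper": -0.2, "linear": [0, 0.001, -0.09], "delta_rot": [0, 0, 0]},
    {"gripper": -0.2, "linear": [0, 0.001, -0.122], "delta_rot": [0, 0, 0]},
    {"gripper": -0.2, "linear": [0, 0.001, -0.122], "delta_rot": [0, 0, 0]},
    {"gripper": 1, "linear": [0, 0.001, -0.122], "delta_rot": [0, 0, 0]},
    {"gripper": 1, "linear": [0, 0.001, -0.122], "delta_rot": [0, 0, 0]},
    {"gripper": 1, "linear": [0, 0.001, -0.122], "delta_rot": [0, 0, 0]},
    {"gripper": 1, "linear": [0, 0.001, -0.122], "delta_rot": [0, 0, 0]},
  ],
  newtons=30,
)

```text
clock: 7.55
position: [0.6439, -0.0817, 0.0762]
ee_rot: [0.0, 0.994, 0.109, 0.002]
contact_force: [0.4, 1.2, 2.1]
width: 0.0228
gripper_force: 30.5
```

send_rows(
  increments=[
    {"gripper": 1, "linear": [-0.0016, 0.0059, 0], "delta_rot": [0, 0, 0.0725]},
    {"gripper": 1, "linear": [-0.0035, 0.0118, 0], "delta_rot": [0, 0, 0.145]},
    {"gripper": 1, "linear": [-0.0059, 0.0175, 0], "delta_rot": [0, 0, 0.2175]},
    {"gripper": 1, "linear": [-0.0087, 0.0229, 0], "delta_rot": [0, 0, 0.29]},
    {"gripper": 1, "linear": [-0.0119, 0.0282, 0], "delta_rot": [0, 0, 0.3625]},
    {"gripper": 1, "linear": [-0.0155, 0.0332, 0], "delta_rot": [0, 0, 0.435]},
    {"gripper": 1, "linear": [-0.0194, 0.038, 0], "delta_rot": [0, 0, 0.5075]},
    {"gripper": 1, "linear": [-0.0237, 0.0425, 0], "delta_rot": [0, 0, 0.58]},
  ],
)

```text
clock: 8.35
position: [0.6206, -0.0378, 0.0762]
ee_rot: [0.0, 0.921, 0.389, 0.003]
contact_force: [2.8, 4.4, 1.0]
width: 0.0233
gripper_force: 30.5
```

send_rows(
  increments=[
    {"gripper": 1, "linear": [-0.0045, 0.0041, 0], "delta_rot": [0, 0, 0.0725]},
    {"gripper": 1, "linear": [-0.0094, 0.0079, 0], "delta_rot": [0, 0, 0.145]},
    {"gripper": 1, "linear": [-0.0145, 0.0113, 0], "delta_rot": [0, 0, 0.2175]},
    {"gripper": 1, "linear": [-0.0199, 0.0144, 0], "delta_rot": [0, 0, 0.29]},
    {"gripper": 1, "linear": [-0.021, 0.015, 0], "delta_rot": [0, 0, 0.3]},
    {"gripper": 1, "linear": [-0.021, 0.015, 0], "delta_rot": [0, 0, 0.3]},
  ],
)

```text
clock: 8.95
position: [0.5991, -0.0217, 0.0762]
ee_rot: [-0.001, 0.853, 0.521, 0.003]
contact_force: [0.8, 6.5, 2.9]
width: 0.0232
gripper_force: 30.6
```

send_rows(
  increments=[
    {"gripper": 1, "linear": [-0.0018, 0.001, 0], "delta_rot": [0, 0, 0]},
    {"gripper": 1, "linear": [-0.0027, 0.0014, 0], "delta_rot": [0, 0, 0]},
    {"gripper": 1, "linear": [-0.0027, 0.0014, 0], "delta_rot": [0, 0, 0]},
  ],
)

```text
clock: 9.25
position: [0.5984, -0.0213, 0.0762]
ee_rot: [0.001, 0.853, 0.522, 0.004]
contact_force: [4.9, 4.8, -0.2]
width: 0.0233
gripper_force: 30.5
```

send_rows(
  increments=[
    {"gripper": -0.2, "linear": [0, 0, 0], "delta_rot": [0, 0, 0]},
    {"gripper": -0.2, "linear": [0, 0, 0], "delta_rot": [0, 0, 0]},
    {"gripper": -0.2, "linear": [0, 0, 0], "delta_rot": [0, 0, 0]},
    {"gripper": -0.2, "linear": [0, 0, 0], "delta_rot": [0, 0, 0]},
    {"gripper": -0.2, "linear": [0, 0, 0.04], "delta_rot": [0, 0, 0]},
    {"gripper": -0.2, "linear": [0, 0, 0.085], "delta_rot": [0, 0, 0]},
    {"gripper": -0.2, "linear": [0, 0, 0.13], "delta_rot": [0, 0, 0]},
    {"gripper": -0.2, "linear": [0, 0, 0.13], "delta_rot": [0, 0, 0]},
  ],
)

```text
clock: 10.05
position: [0.5991, -0.0235, 0.2114]
ee_rot: [0.005, 0.853, 0.522, 0.005]
contact_force: [1.4, -0.1, 0.1]
width: 0.0513
gripper_force: 0.0
```

send_rows(
  increments=[
    {"gripper": -0.2, "linear": [-0.03, -0.026, 0], "delta_rot": [0, 0, 0.05]},
    {"gripper": -0.2, "linear": [-0.06, -0.052, 0], "delta_rot": [0, 0, 0.1]},
    {"gripper": -0.2, "linear": [-0.09, -0.078, 0], "delta_rot": [0, 0, 0.15]},
    {"gripper": -0.2, "linear": [-0.106, -0.091, 0], "delta_rot": [0, 0, 0.17]},
    {"gripper": -0.2, "linear": [-0.106, -0.091, 0], "delta_rot": [0, 0, 0.17]},
    {"gripper": -0.2, "linear": [-0.106, -0.091, 0], "delta_rot": [0, 0, 0.17]},
  ],
)

```text
clock: 10.65
position: [0.4892, -0.1138, 0.2041]
ee_rot: [0.0, 0.806, 0.592, 0.0]
contact_force: [0.2, -0.8, -0.1]
width: 0.0513
gripper_force: 0.0
```

Run:
```python
from h import *
from rig import optics
s,im=wrist("w4");print(s["position"],s["ee_rot"])
redtop(im,0)
print(proj(im,(.492,-.1135,.130)))
h=cv2.cvtColor(im["pixels"],cv2.COLOR_BGR2HSV)
m=cv2.inRange(h,(0,180,140),(5,255,255));k,l,st,c=cv2.connectedComponentsWithStats(m);i=1+np.argmax(st[1:,4]);ys,xs=np.where(l==i)
bp=cv2.boxPoints(cv2.minAreaRect(np.c_[xs,ys].astype(np.float32)));print(c[i],[cast(im,p,.130)[:2] for p in bp],cast(im,bp.mean(0),.130))
t=optics.get_image("top");sc=optics.get_image("scene")
a=cv2.resize(t["pixels"][110:290,210:350],None,fx=2,fy=2);b=cv2.resize(sc["pixels"][150:330,140:320],None,fx=2,fy=2)
cv2.imwrite("pics/m4.png",cv2.hconcat([a,b]))
```

```text
[ 0.48920263 -0.1138245   0.2040693 ] [3.03825273e-05 8.06200976e-01 5.91641638e-01 3.96862647e-04]
red [254 170  17  52 740] [262.47567568 194.67972973] minrect ((262.0, 195.5), (51.0, 16.0), 90.0)
[263.1024507  200.63586792]
[261.9850075  197.73313343] [array([ 0.49356211, -0.08716663]), array([ 0.50475408, -0.090692  ]), array([ 0.4923587, -0.1316119]), array([ 0.48047813, -0.12786956])] [ 0.49297836 -0.108726    0.13      ]
```

View pics/w4.png

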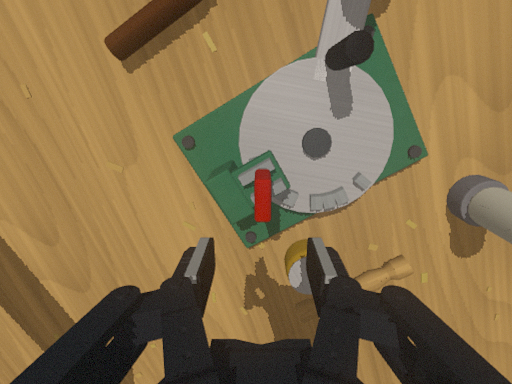

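View pics/m4.png

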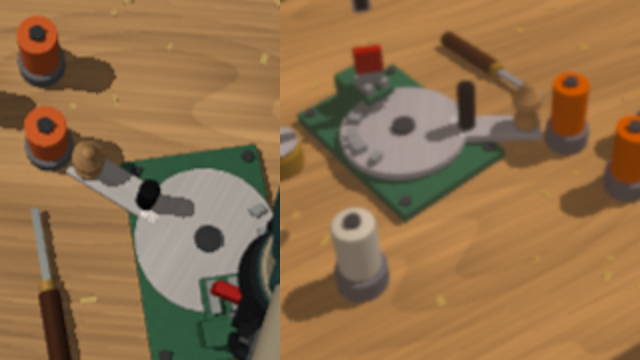

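The finial stands against the near orange drum, with the arm at its stop. The wing is in line with the fingers at wrist pixel (262,196), so I'm going down onto it.

send_rows(
  increments=[
    {"gripper": -0.2, "linear": [0.003, 0.001, -0.03], "delta_rot": [0, 0, 0]},
    {"gripper": -0.2, "linear": [0.003, 0.001, -0.07], "delta_rot": [0, 0, 0]},
    {"gripper": -0.2, "linear": [0.003, 0.001, -0.104], "delta_rot": [0, 0, 0]},
    {"gripper": -0.2, "linear": [0.003, 0.001, -0.104], "delta_rot": [0, 0, 0]},
    {"gripper": -0.2, "linear": [0.003, 0.001, -0.104], "delta_rot": [0, 0, 0]},
  ],
)

```text
clock: 11.3
position: [0.4927, -0.1123, 0.1002]
ee_rot: [-0.0, 0.805, 0.593, -0.0]
contact_force: [-0.1, -0.4, 0.5]
width: 0.0512
gripper_force: 0.0
```

send_rows(
  increments=[
    {"gripper": 1, "linear": [-0.0005, -0.0005, 0], "delta_rot": [0, 0, 0]},
    {"gripper": 1, "linear": [-0.0005, -0.0005, 0], "delta_rot": [0, 0, 0]},
    {"gripper": 1, "linear": [-0.0005, -0.0005, 0], "delta_rot": [0, 0, 0]},
    {"gripper": 1, "linear": [-0.0005, -0.0005, 0], "delta_rot": [0, 0, 0]},
    {"gripper": 1, "linear": [-0.0005, -0.0005, 0], "delta_rot": [0, 0, 0]},
    {"gripper": 1, "linear": [-0.0005, -0.0005, 0], "delta_rot": [0, 0, 0]},
    {"gripper": 1, "linear": [-0.0005, -0.0005, 0.003], "delta_rot": [0, 0, 0]},
    {"gripper": 1, "linear": [-0.0005, -0.0005, 0.003], "delta_rot": [0, 0, 0]},
  ],
  newtons=50,
)

```text
clock: 12.1
position: [0.4915, -0.1132, 0.1033]
ee_rot: [0.0, 0.806, 0.592, 0.0]
contact_force: [0.5, -0.7, -7.0]
width: 0.0133
gripper_force: 48.8
```

send_rows(
  increments=[
    {"gripper": 1, "linear": [0, 0, 0], "delta_rot": [0, 0, -0.13]},
    {"gripper": 1, "linear": [0, 0, 0], "delta_rot": [0, 0, -0.26]},
    {"gripper": 1, "linear": [0, 0, 0], "delta_rot": [0, 0, -0.39]},
    {"gripper": 1, "linear": [0, 0, 0], "delta_rot": [0, 0, -0.52]},
    {"gripper": 1, "linear": [0, 0, 0], "delta_rot": [0, 0, -0.65]},
    {"gripper": 1, "linear": [0, 0, 0], "delta_rot": [0, 0, -0.78]},
    {"gripper": 1, "linear": [0, 0, 0], "delta_rot": [0, 0, -0.91]},
    {"gripper": 1, "linear": [0, 0, 0], "delta_rot": [0, 0, -1.04]},
  ],
)

```text
clock: 12.9
position: [0.492, -0.114, 0.1028]
ee_rot: [0.001, 0.994, 0.111, 0.0]
contact_force: [1.2, -1.5, -8.9]
width: 0.0135
gripper_force: 48.8
```

send_rows(
  increments=[
    {"gripper": 1, "linear": [0, 0, 0], "delta_rot": [0, 0, -0.01]},
    {"gripper": 1, "linear": [0, 0, 0], "delta_rot": [0, 0, -0.01]},
  ],
)

```text
clock: 13.1
position: [0.492, -0.114, 0.103]
ee_rot: [0.001, 0.994, 0.11, 0.0]
contact_force: [2.1, -3.5, -9.3]
width: 0.0133
gripper_force: 48.8
```

send_rows(
  increments=[
    {"gripper": 1, "linear": [0, 0, -0.004], "delta_rot": [0, 0, 0]},
    {"gripper": 1, "linear": [0, 0, -0.008], "delta_rot": [0, 0, 0]},
    {"gripper": 1, "linear": [0, 0, -0.012], "delta_rot": [0, 0, 0]},
    {"gripper": 1, "linear": [0, 0, -0.015], "delta_rot": [0, 0, 0]},
    {"gripper": 1, "linear": [0, 0, -0.015], "delta_rot": [0, 0, 0]},
  ],
)

```text
clock: 13.6
position: [0.4921, -0.114, 0.09]
ee_rot: [0.001, 0.994, 0.109, 0.001]
contact_force: [-1.8, -3.5, 7.0]
width: 0.0135
gripper_force: 50.9
```

send_rows(
  increments=[
    {"gripper": 1, "linear": [0, 0, -0.002], "delta_rot": [0, 0, 0]},
    {"gripper": 1, "linear": [0, 0, -0.002], "delta_rot": [0, 0, 0]},
    {"gripper": 1, "linear": [0, 0, -0.002], "delta_rot": [0, 0, 0]},
  ],
)

```text
clock: 13.9
position: [0.4922, -0.114, 0.0899]
ee_rot: [0.001, 0.994, 0.109, 0.001]
contact_force: [-4.4, -2.8, 19.5]
width: 0.0135
gripper_force: 52.8
```

send_rows(
  increments=[
    {"gripper": 1, "linear": [0, 0, 0.002], "delta_rot": [0, 0, 0]},
    {"gripper": -0.2, "linear": [0, 0, 0.002], "delta_rot": [0, 0, 0]},
    {"gripper": -0.2, "linear": [0, 0, 0.002], "delta_rot": [0, 0, 0]},
    {"gripper": -0.2, "linear": [0, 0, 0.002], "delta_rot": [0, 0, 0]},
    {"gripper": -0.2, "linear": [0, 0, 0.002], "delta_rot": [0, 0, 0]},
    {"gripper": -0.2, "linear": [0, 0, 0.04], "delta_rot": [0, 0, 0]},
    {"gripper": -0.2, "linear": [0, 0, 0.08], "delta_rot": [0, 0, 0]},
    {"gripper": -0.2, "linear": [0, 0, 0.11], "delta_rot": [0, 0, 0]},
  ],
)

```text
clock: 14.7
position: [0.492, -0.1131, 0.198]
ee_rot: [0.0, 0.994, 0.109, 0.001]
contact_force: [-0.5, -0.8, -0.0]
width: 0.0514
gripper_force: 0.0
```

send_rows(
  increments=[
    {"gripper": -0.2, "linear": [0, 0, 0], "delta_rot": [0, 0, 0]},
    {"gripper": -0.2, "linear": [0, 0, 0], "delta_rot": [0, 0, 0]},
  ],
)

```text
clock: 14.9
position: [0.4917, -0.1131, 0.1965]
ee_rot: [0.0, 0.994, 0.109, 0.0]
contact_force: [0.1, 0.2, -0.3]
width: 0.0514
gripper_force: 0.0
```

Run:
```python
from h import *;import pickle
from rig import optics
s,im=wrist();print(s["position"],s["ee_rot"]);redtop(im,0)
h=cv2.cvtColor(im["pixels"],cv2.COLOR_BGR2HSV)
for z in (0,.012):
  f=np.array([.976,.216,0]);c=np.array([.4921,-.1143,.118+z]);print("far edge at lift",z,proj(im,c-.019*f))
sc=optics.get_image("scene");d=pickle.load(open("d0.pkl","rb"))
redtop(d["scene"],0);redtop(sc,0)
a=cv2.resize(im["pixels"],(384,288));b=cv2.resize(sc["pixels"][150:310,140:353],(384,288));cv2.imwrite("pics/m5.png",cv2.hconcat([a,b]))
```

```text
[ 0.49165931 -0.11305857  0.19646079] [4.93378759e-05 9.94072749e-01 1.08716145e-01 4.09086972e-04]
red [254 170  16  51 583] [260.78559177 195.49056604] minrect ((261.5, 194.99998474121094), (14.999998092651367, 49.99999237060547), 0.0)
far edge at lift 0 [261.41937853 221.20633337]
far edge at lift 0.012 [261.46990511 227.44940393]
red [180 176  10  15  92] [184.57608696 183.0326087 ] minrect ((184.3845977783203, 182.92308044433594), (15.29705810546875, 7.844645023345947), 78.69007110595703)
red [180 175  10  16  93] [184.38709677 182.79569892] minrect ((184.25001525878906, 182.75001525878906), (15.55634880065918, 7.77817440032959), 45.0)
```

View pics/m5.png

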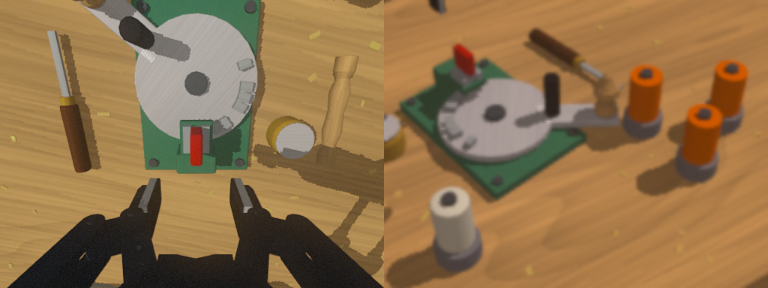

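Run:
```python
from h import *;import pickle
from rig import optics
d=pickle.load(open("d0.pkl","rb"))["scene"];sc=optics.get_image("scene")
def red(p):
    p=p.astype(np.float64);return np.clip(p[...,2]-1.0*np.maximum(p[...,0],p[...,1])*1.6,0,None)
for im in(d,sc):
    r=red(im["pixels"][168:198,172:197]);col=r.sum(1);print((col/col.max()).round(2));ys=np.arange(30)+168;print((r.sum(1)*ys).sum()/r.sum(),r.sum())
c=np.array([.4921,-.1143,.106]);print([proj(d,c+[0,0,z])[1] for z in(0,.001,.012)])
s,im=wrist();h=im["pixels"];w=pickle.load(open("w1.pkl","rb"))
f=np.array([.976,.216,0]);c=np.array([.4921,-.1143,.118])
for q in(w[1],im):
    P=proj(q,c-.019*f);u=int(round(P[0]));r=red(q["pixels"][205:232,u-3:u+4]).sum(1);i=np.where(r>.5*np.median(r[:8]))[0][-1];e=205+i+(r[i]-.5*r[:8].mean())/(r[i]-r[i+1])
    print("far edge seen",e,"pred home",P)
```

```text
[0.   0.   0.   0.   0.   0.   0.09 0.41 0.71 0.87 0.94 1.   0.99 0.85
 0.7  0.63 0.64 0.61 0.57 0.51 0.44 0.36 0.25 0.1  0.   0.   0.   0.
 0.   0.  ]
181.50878313637813 8766.8
[0.   0.   0.   0.   0.   0.   0.09 0.41 0.71 0.86 0.94 1.   1.   0.85
 0.69 0.63 0.63 0.61 0.56 0.51 0.43 0.35 0.26 0.09 0.   0.   0.   0.
 0.   0.  ]
181.50081492212965 8835.2
[np.float64(180.80297696508626), np.float64(180.50832076533965), np.float64(177.24108090379468)]
far edge seen 216.6589545300879 pred home [257.25849818 217.8733579 ]
far edge seen 219.52083333333334 pred home [262.24455099 220.64047431]
```

The knob's image profile matches the start to within 0.01 px, so the plunger is home and untwisted. The finial is at the drum and the gripper is clear of everything.

```bash
python3 -c "
from rig import sign_off;print(sign_off())"
```

```text
the job is handed in; nothing more can be done
None
```

The job is handed in at about 15 s of the allowed 64 s: the finial stands at the nearest orange sanding drum, the plunger is fully home and locked there, and I did not touch the loose things on the bench.

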